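# Rewind the printer-ribbon cassette and lock it

### The job

Wind the ribbon in the hand rewinder back by turning its crank clockwise (seen from above) until the heavy drag suddenly drops away, and stop there: most of another turn would spoil it. Then push the lock tab on the rewinder's top all the way home towards the crank, gently, with shut fingers from behind (no pinching, no forcing), and let go. Leave the sticky notes, staple box and stapler where they are.

Things in the scene. Friction and masses are not known exactly. Their poses are not given: they have to be found in the camera images.
- rewinder: hand rewinder, a grey box with a white top plate, standing fixed on the worktop; 110 (x) by 260 (y) by 70 mm high, origin at the centre of its underside, z up; crank near its +y end, lock tab near its -y end; it is turned by up to 0.3 rad from the world axes
- crank_axis (a point): point on the top plate (70 mm above the worktop) on the crank's upright axis, 65 mm from the rewinder's centre along its +y; hub 14 mm high. The crank turns lightly (1 N at the knob) through up to 2 rad of slack, then drags with 8 to 10 N (about 5 left when paused) for 1 to 2.4 turns, unseen, each time different, then suddenly turns lightly again: stop. Backwards it unwinds
- knob_mid (a point): centre of the crank's upright black knob, 18 mm diameter, 34 mm tall (13 to 47 mm above the top plate; this point 30 mm above it), 50 mm from the crank axis on a flat steel arm whose upper side is 12 mm above the plate; the knob spins freely on its pin, so a gripper can keep its heading while carrying it round
- lock_tab (a point): centre of the black upright lock tab, 30 (rewinder x) by 8 (rewinder y) mm and 22 mm tall, from 1 to 23 mm above the top plate (this point 12 mm above it; its foot, 18 mm along y, is 4 mm high); starts 150 mm from the crank axis
- lock (a joint): travel of the lock tab in m along the rewinder's +y, towards the crank: 0 open as at the start, 0.020 fully home; slides with about 2 N and stays where left. Until just before the drop, and again from about 5.3 rad of crank past it (the drag returns at about 3.6 rad), the works inside stop it at about 0.008
- sticky_notes: pad of yellow sticky notes, 50 by 50 by 24 mm, origin at the centre of its underside; a bystander
- staple_box: small cardboard box, 42 by 68 by 19 mm, origin at the centre of its underside; a bystander
- stapler: black stapler nearest the rewinder, 36 by 141 by 49 mm, origin at the centre of its underside; a bystander

How it is judged:
At the end, for the whole second after the job is handed in: The lock tab is home (at least 17 of its 20 mm), which the works allow only when the ribbon is wound to the drop and not most of a turn past it; the stapler, staple box and sticky notes are within 30 mm of where they were (value of joint lock above 0.017 m and distance of each of stapler, staple_box, sticky_notes from where it was at the start of the episode below 0.03 m); the robot touches nothing.
It fails at once if the crank or its knob is forced (grip and push together over 150 N of contact force) (contact force between the fingers and crank above 150 N).
It fails at once if the lock tab is forced (over 25 N) (contact force between anything else and lock above 25 N).
It fails at once if a bystander is moved by more than 30 mm (distance of any of stapler, staple_box, sticky_notes from where it was at the start of the episode above 0.03 m).
It also fails if it takes over 72 s, if anything falls off the work surface, if the arm or the gripper's body presses on something with over 40 N, if the wrist force passes 120 N, or if a joint passes its speed limit or range.

### The arm

A 6-joint arm with a two-finger parallel gripper is mounted at the origin on a cart in front of the work surface, level with it; the furniture and walls round the work are solid. World frame = base frame: x ahead of the robot, y to its left, z up, the work surface at z = 0. Lengths are in m, angles in rad, forces in N, time in s.
With the tool pointing down it reaches from about 0.3 to 0.85 m from the base axis. Payload 5.4 kg.
Tool frame: the origin (TCP) lies on the mounting face of the last link; the fingertips stand 173 mm ahead of it and the grasp point (between the pads) lies 155 mm ahead of it (arm.pinch_z is the distance from the TCP to the grasp point, in m); z points along the fingers, y is the line along which they close (so a half turn about z gives the same grasp; the last joint's range is limited). The gripper opens to 85 mm and grips with 20 to 120 N. Pads are 22 mm wide; open, the fingers measure 114 mm over their backs; the gripper's body (76 mm by 85 mm) begins 54 mm behind the grasp point. The pads swing forward as they close: fully open they stand 13 mm farther back than shut.
Start: joints at [-1.44, 0.158, 1.597, -0, 1.386, -0.21], TCP at [0.192, -0.542, 0.405] pointing down, gripper open.
Joint ranges: [-2.91, 2.91], [-0.94, 2.29], [0.18, 2.7], [-1.29, 4.43], [0.17, 2.64], [-3, 3]. Speed limits (rad/s): [2.57, 2.57, 3.14, 3.14, 3.14, 3.14].

### API

Orientations are given as a unit quaternion [w, x, y, z].
In Python, from cell import arm gives the robot as it stands.
- The arm moves only by the tool step_arm, never from a script. Its argument "increments" is a list of rows, each an object with "fingers": the gripper's target within -1 to 1 (shut at 1, half-way at 0, fully open at -1); "delta_pos": the shift along the tool's x, y, z in cm, a list of three; "angular": the turn, a rotation vector about the tool's x, y, z in degrees, a list of three. In form: [{"fingers": fingers, "delta_pos": [x, y, z], "angular": [rx, ry, rz]}, ...]. A call has exactly 8 rows; each row is the pose to reach, as a shift and turn from the pose commanded when the call began, along the tool's axes at that moment; what a row does not reach only later rows make up. A row lasts 1/10 s, in which the tool goes at most 50 mm and 8.59 degrees, less where a joint would pass 70% of its speed; a pose out of reach is approached as far as the arm can. A call with a gripper value outside its range is refused whole. The fingers move at their own pace and stop on an object; "force" is the grip in N (left out, the last holds). Time passes only in rows, so rows that repeat a pose let the fingers close, or fill a call up. It gives the time, the measured TCP pose, the force, the opening and the grip force at its end, in the units of the state.
- arm.observe(): the state, without advancing time (a new reading comes with each control period).
- arm.grab_frame(name): name is "scene" or "top" or "wrist"; returns the picture (400x640x3 uint8, red, green, blue); there is no depth.
- arm.calibration(name): a dict with "fx", "fy", "cx", "cy" (pixels), "eye" and "rotation" of the camera in the world. Camera axes: x right, y up, looking along -z (the intrinsics and any distortion apply to the point x, -y, -z); pixel columns grow to the right and rows downward; lengths in m; the calibration is good to about 2 mm. A picture is of the moment at which its call begins: read the wrist's pose just before it. calibration takes no time and is no camera call; for the wrist camera it gives the pose at the moment of the call.
- arm.finish_job(): hands the job in; it is judged then, once.
The state is a dict: "time": time; "joint_pos": joint angles; "qvel": joint speeds; "tau": joint torques, N m; "position": TCP position; "tool_rot": TCP orientation; "ft_force": force on the tool from outside, world axes, zero at the start; "wrist_torque": the same for the moment, N m; "gripper_width": finger opening in m; "grasp_force": force on a finger pad.
Only numpy, scipy, OpenCV 4.12 (cv2) and the standard library are available. Lean on these libraries where they do the work, as an engineer would, in place of code of your own. Each camera call takes 0.05 s, during which the arm holds its last target. There are 200 camera calls.

## Working session

There is one attempt and no reset: what is moved stays moved. The work goes in short steps, Python scripts to look and compute and a tool call to move; the robot and the scene stay as the last step left them, time stands still between calls to the robot, and variables do not carry over. Pictures are saved under pics/ and viewed, at most 10 in all, crops included, and the job is handed in when it is done.

Besides the shell and the picture viewer there is one more tool, called after ">>>" as name([rows], argument=value, ...), one row to a line, values as JSON. step_arm: Moves the arm, as the interface text tells. Its arguments: {"type":"object","properties":{"increments":{"type":"array"},"force":{"type":"number"}},"required":["increments"]}

```bash
mkdir -p pics; ls
cat > h.py <<'E'
import numpy as np, cv2
from cell import arm
from scipy.spatial.transform import Rotation as R
def ray(cal,u,v,z):
    d=np.array([(u-cal['cx'])/cal['fx'],-(v-cal['cy'])/cal['fy'],-1.])
    if cal.get('distortion') is not None: pass
    w=np.array(cal['rotation'])@d; e=np.array(cal['eye'])
    return e+w*(z-e[2])/w[2]
def proj(cal,p):
    c=np.array(cal['rotation']).T@(np.array(p)-np.array(cal['eye']))
    return np.array([cal['cx']+cal['fx']*c[0]/-c[2],cal['cy']-cal['fy']*c[1]/-c[2]])
def rot(q): return R.from_quat([q[1],q[2],q[3],q[0]])
E
python3 - <<'E'
from h import *
print(arm.observe())
for n in("top","scene"):
    f=arm.grab_frame(n); print(n,arm.calibration(n))
    cv2.imwrite(f"pics/{n}0.png",f[:,:,::-1])
E
```

```text
pics
{'time': 0.0, 'joint_pos': array([-1.44009724e+00,  1.59085628e-01,  1.59820022e+00,  1.47330493e-05,
        1.38621743e+00, -2.10115855e-01]), 'qvel': array([-0.00018832,  0.00075447,  0.00110538,  0.00016833, -0.00162255,
       -0.00028616]), 'tau': array([-5.41306526e-04, -3.95998049e+01, -3.31429839e+01, -3.32830232e-04,
        8.34738719e-03, -1.15249932e-06]), 'position': array([ 0.19213435, -0.54166492,  0.40371207]), 'tool_rot': array([-9.54271461e-04,  9.85515529e-01,  1.69582516e-01,  4.51583167e-05]), 'ft_force': array([0.57461075, 0.08857287, 0.85802874]), 'wrist_torque': array([-0.00735352,  0.01486261, -0.01481065]), 'grasp_force': 0.0, 'gripper_width': 0.08541714041971847}
top {'fx': 516.9873756273229, 'fy': 516.9873756273229, 'cx': 325.3331332153843, 'cy': 195.30837695972863, 'eye': array([0.40486903, 0.16018564, 1.29812067]), 'rotation': array([-0.70602049, -0.029005  ,  0.0294753 ,  0.70698302])}
scene {'fx': 504.7160601583106, 'fy': 504.7160601583106, 'cx': 320.82940933396617, 'cy': 203.4415284122185, 'eye': array([-0.18695488,  0.92257498,  0.86522798]), 'rotation': array([-0.32617041, -0.16220917,  0.41933468,  0.83154042])}
```

View pics/top0.png

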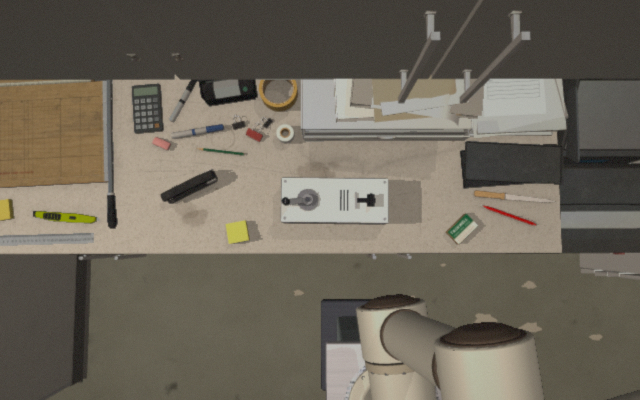

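View pics/scene0.png

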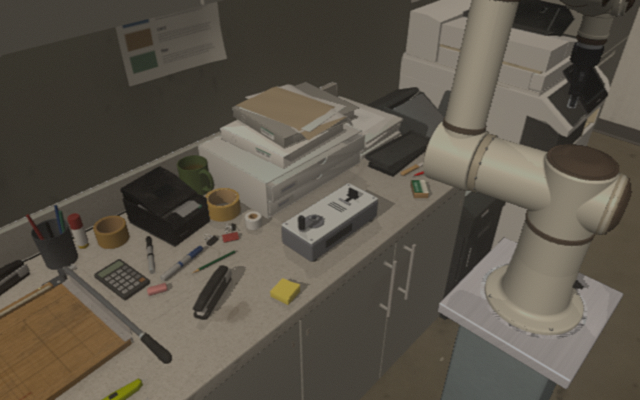

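The top view shows the rewinder at about (335,200), with the crank hub at about (308,199), the knob near (286,202) and the tab near (368,200). The stapler is at (190,187), the sticky notes at (237,232) and the staple box at (462,228). I'll enlarge the rewinder.

```bash
sed -i "s/np.array(cal\['rotation'\])/rot(cal['rotation']).as_matrix()/g" h.py
python3 - <<'E'
from h import *
im=cv2.imread("pics/top0.png")[160:240,265:405]
cv2.imwrite("pics/crop0.png",cv2.resize(im,None,fx=5.7,fy=5.7,interpolation=cv2.INTER_CUBIC))
c=arm.calibration("top")
for n,u,v,z in[("hub",308,199,.084),("knob",286,202,.117),("tab",368,200,.09),("c1",281,178,.07),("c2",388,178,.07),("c3",388,223,.07),("c4",281,223,.07)]:print(n,ray(c,u,v,z).round(4))
E
```

```text
hub [0.4969 0.2001 0.084 ]
knob [0.4875 0.2494 0.117 ]
tab [0.4939 0.0593 0.09  ]
c1 [0.5484 0.2652 0.07  ]
c2 [0.548  0.0094 0.07  ]
c3 [0.4406 0.0107 0.07  ]
c4 [0.4409 0.2646 0.07  ]
```

View pics/crop0.png

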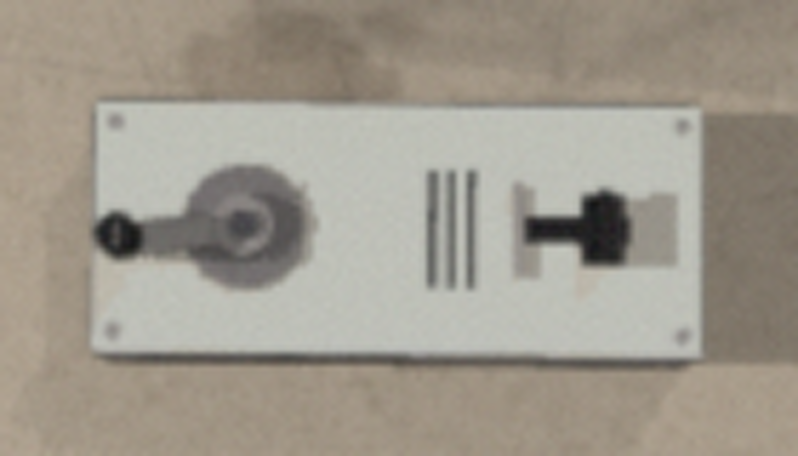

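The crop shows the plate corners at (96,102), (700,108), (700,358) and (94,354), the hub at (245,225), the knob top at (119,234) and the tab top at about (605,229).

Run:
```python
from h import *
c=arm.calibration("top")
g=lambda u,v,z:ray(c,265+(u+.5)/5.7-.5,160+(v+.5)/5.7-.5,z)
P=[g(*p,.07) for p in[(96,102),(700,108),(700,358),(94,354)]]
C=np.mean(P,0); d=(P[0]+P[3]-P[1]-P[2])[:2]/2; 
print("C",C,"len",np.linalg.norm(d),"wid",np.linalg.norm(P[0]-P[3]))
y=d/np.linalg.norm(d); print("yaxis",y,"yaw",np.arctan2(-y[0],y[1]))
print("axis pred",C[:2]+.065*y,"hub",g(245,225,.084)); k=g(119,234,.117); print("knob",k, np.linalg.norm(k[:2]-C[:2]-.065*y))
print("tab pred",C[:2]-.085*y,"meas",g(605,229,.093))
o=arm.observe(); print(rot(o['tool_rot']).as_matrix().round(3)); print(o['position'])
```

```text
C [0.49558058 0.13789596 0.07      ] len 0.25282661862928035 wid 0.10559652411349293
yaxis [0.00964076 0.99995353] yaw -0.009640905656892308
axis pred [0.49620723 0.20289294] hub [0.49672614 0.20115233 0.084     ]
knob [0.49067072 0.25066229 0.117     ] 0.04808912108143468
tab pred [0.49476112 0.05289991] meas [0.49420218 0.0532179  0.093     ]
[[ 0.942  0.334 -0.   ]
 [ 0.334 -0.942  0.002]
 [ 0.    -0.002 -1.   ]]
[ 0.19213478 -0.54168059  0.40381791]
```

>>> step_arm([
  {"fingers":-1,"delta_pos":[54.6,-64.8,0],"angular":[0,0,-70.5]},
  {"fingers":-1,"delta_pos":[54.6,-64.8,0],"angular":[0,0,-70.5]},
  {"fingers":-1,"delta_pos":[54.6,-64.8,0],"angular":[0,0,-70.5]},
  {"fingers":-1,"delta_pos":[54.6,-64.8,0],"angular":[0,0,-70.5]},
  {"fingers":-1,"delta_pos":[54.6,-64.8,0],"angular":[0,0,-70.5]},
  {"fingers":-1,"delta_pos":[54.6,-64.8,0],"angular":[0,0,-70.5]},
  {"fingers":-1,"delta_pos":[54.6,-64.8,0],"angular":[0,0,-70.5]},
  {"fingers":-1,"delta_pos":[54.6,-64.8,0],"angular":[0,0,-70.5]},
], force=40)

```text
time: 0.9
position: [0.3328, -0.1655, 0.4044]
tool_rot: [0.0, 0.716, 0.698, 0.0]
ft_force: [1.3, -0.6, -0.5]
gripper_width: 0.0852
grasp_force: 0.0
```

```bash
cat >> h.py <<'E'
def to(p,xang=np.pi/2):
    "tool-frame cm/deg from measured pose to TCP p, tool down, tool x at world angle xang"
    o=arm.observe(); r=rot(o['tool_rot']); s=np.sin(xang);c=np.cos(xang)
    g=R.from_matrix(np.array([[c,s,0],[s,-c,0],[0,0,-1]]))
    print('t',o['time'],'pos',o['position'].round(4),'J',o['joint_pos'].round(2),'F',o['ft_force'].round(1),'w',round(o['gripper_width'],4),'g',round(o['grasp_force'],1))
    print('move',(r.inv().apply(np.array(p)-o['position'])*100).round(2),(r.inv()*g).as_rotvec(degrees=True).round(1))
E
python3 -c "
from h import *
to([.4905,.251,.38])"
```

```text
t 0.9 pos [ 0.3328 -0.1655  0.4044] J [-0.79 -0.42  2.12  0.    1.44 -0.77] F [ 1.3 -0.6 -0.5] w 0.0852 g 0.0
move [42.03 14.73  2.45] [ 0.   0.  -1.4]
```

>>> step_arm([
  {"fingers":-0.3,"delta_pos":[42.0,14.7,2.5],"angular":[0,0,-1.4]},
  {"fingers":-0.3,"delta_pos":[42.0,14.7,2.5],"angular":[0,0,-1.4]},
  {"fingers":-0.3,"delta_pos":[42.0,14.7,2.5],"angular":[0,0,-1.4]},
  {"fingers":-0.3,"delta_pos":[42.0,14.7,2.5],"angular":[0,0,-1.4]},
  {"fingers":-0.3,"delta_pos":[42.0,14.7,2.5],"angular":[0,0,-1.4]},
  {"fingers":-0.3,"delta_pos":[42.0,14.7,2.5],"angular":[0,0,-1.4]},
  {"fingers":-0.3,"delta_pos":[42.0,14.7,2.5],"angular":[0,0,-1.4]},
  {"fingers":-0.3,"delta_pos":[42.0,14.7,2.5],"angular":[0,0,-1.4]},
])

```text
time: 1.7
position: [0.4761, 0.2077, 0.3817]
tool_rot: [-0.0, 0.709, 0.705, -0.0]
ft_force: [0.8, -1.3, 1.0]
gripper_width: 0.0553
grasp_force: 0.0
```

Run:
```python
from h import *
to([.4905,.251,.3])
c=arm.calibration("wrist"); f=arm.grab_frame("wrist")
cv2.imwrite("pics/w1.png",f[:,:,::-1]); print(c)
for p in([.4965,.202,.084],[.4905,.251,.117],[.4945,.053,.093]):print(proj(c,p))
import pickle; pickle.dump(c,open("w1.pkl","wb"))
```

```text
t 1.7 pos [0.4761 0.2077 0.3817] J [ 0.18  0.03  1.78 -0.    1.33  0.18] F [ 0.8 -1.3  1. ] w 0.0553 g 0.0
move [4.34 1.42 8.17] [-0.   0.  -0.3]
{'fx': 296.195625826145, 'fy': 296.195625826145, 'cx': 315.88425580475797, 'cy': 197.05058011744566, 'eye': array([0.47656608, 0.27220278, 0.35086985]), 'rotation': array([ 9.91214984e-01, -1.32242253e-01,  3.22781980e-04, -2.17661495e-03])}
[337.63312188 194.5806159 ]
[333.87145491 144.64721319]
[334.17546069 336.161615  ]
```

View pics/w1.png

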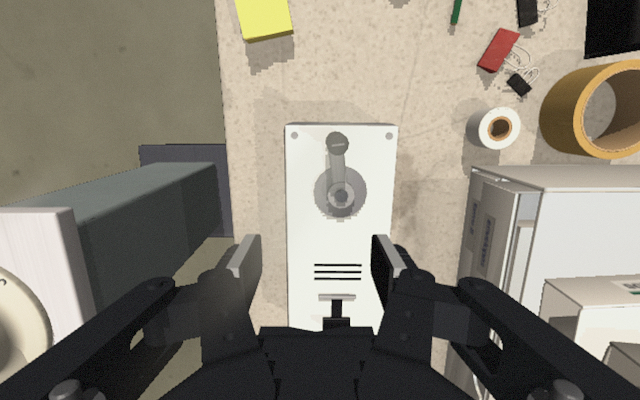

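The wrist view shows the knob top at (337,143) and the hub at (342,195), so x is about 3 mm larger than the top camera gave.

Run:
```python
from h import *
im=cv2.imread("pics/w1.png")[110:230,270:420]
cv2.imwrite("pics/w1c.png",cv2.resize(im,None,fx=5,fy=5,interpolation=cv2.INTER_CUBIC))
to([.492,.251,.38])
```

```text
t 1.75 pos [0.4771 0.2126 0.3804] J [0.19 0.04 1.77 0.   1.33 0.19] F [-3.1  1.9  0.9] w 0.0554 g 0.0
move [3.84 1.48 0.05] [-0.1 -0.3 -0.1]
```

View pics/w1c.png

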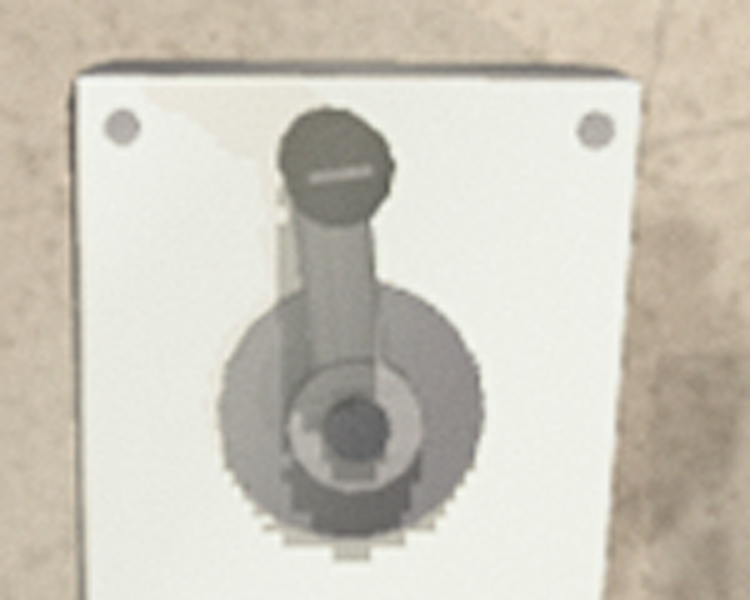

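Run:
```python
from h import *
import pickle; c=pickle.load(open("w1.pkl","rb"))
g=lambda u,v,z:ray(c,270+(u+.5)/5-.5,110+(v+.5)/5-.5,z).round(4)
k=g(336,164,.117);h=g(356,426,.084);print(k,h,np.linalg.norm((k-h)[:2]),g(123,127,.07),g(596,130,.07),g(78,74,.07),g(640,78,.07))
```

```text
[0.4928 0.2527 0.117 ] [0.4995 0.2018 0.084 ] 0.051339068943641715 [0.4563 0.2558 0.07  ] [0.5443 0.2548 0.07  ] [0.4482 0.2654 0.07  ] [0.5518 0.2642 0.07  ]
```

>>> step_arm([
  {"fingers":-0.3,"delta_pos":[3.9,1.5,0],"angular":[0,0,0]},
  {"fingers":-0.3,"delta_pos":[3.9,1.5,4],"angular":[0,0,0]},
  {"fingers":-0.3,"delta_pos":[3.9,1.5,8],"angular":[0,0,0]},
  {"fingers":-0.3,"delta_pos":[3.9,1.5,10.5],"angular":[0,0,0]},
  {"fingers":-0.3,"delta_pos":[3.9,1.5,11.8],"angular":[0,0,0]},
  {"fingers":-0.3,"delta_pos":[3.9,1.5,11.8],"angular":[0,0,0]},
  {"fingers":0.8,"delta_pos":[3.9,1.5,11.8],"angular":[0,0,0]},
  {"fingers":0.8,"delta_pos":[3.9,1.5,11.8],"angular":[0,0,0]},
], force=40)

```text
time: 2.55
position: [0.4922, 0.2444, 0.2663]
tool_rot: [0.001, 0.709, 0.705, 0.002]
ft_force: [0.5, 0.1, 0.4]
gripper_width: 0.0273
grasp_force: 0.0
```

Run:
```python
from h import *
to([.492,.252,.262])
```

```text
t 2.55 pos [0.4922 0.2444 0.2663] J [0.24 0.24 1.79 0.   1.1  0.25] F [0.5 0.1 0.4] w 0.0273 g 0.0
move [ 0.76 -0.02  0.43] [ 0.2 -0.1 -0.3]
```

>>> step_arm([
  {"fingers":0.0,"delta_pos":[0.7,0,0.3],"angular":[0,0,0]},
  {"fingers":0.0,"delta_pos":[0.7,0,0.3],"angular":[0,0,0]},
  {"fingers":1,"delta_pos":[0.7,0,0.3],"angular":[0,0,0]},
  {"fingers":1,"delta_pos":[0.7,0,0.3],"angular":[0,0,0]},
  {"fingers":1,"delta_pos":[0.7,0,0.3],"angular":[0,0,0]},
  {"fingers":1,"delta_pos":[0.7,0,0.3],"angular":[0,0,0]},
  {"fingers":1,"delta_pos":[0.7,0,0.3],"angular":[0,0,0]},
  {"fingers":1,"delta_pos":[0.7,0,0.3],"angular":[0,0,0]},
], force=40)

```text
time: 3.35
position: [0.4914, 0.2514, 0.2616]
tool_rot: [0.0, 0.709, 0.705, 0.0]
ft_force: [0.5, 1.3, 3.4]
gripper_width: 0.0165
grasp_force: 40.0
```

Run:
```python
from h import *
to([.492,.252,.262])
f=arm.grab_frame("wrist"); cv2.imwrite("pics/w2.png",f[:,:,::-1])
```

```text
t 3.35 pos [0.4914 0.2514 0.2616] J [0.25 0.26 1.79 0.   1.1  0.26] F [0.5 1.3 3.4] w 0.0165 g 40.0
move [ 0.06  0.06 -0.04] [ 0.  -0.  -0.3]
```

View pics/w2.png

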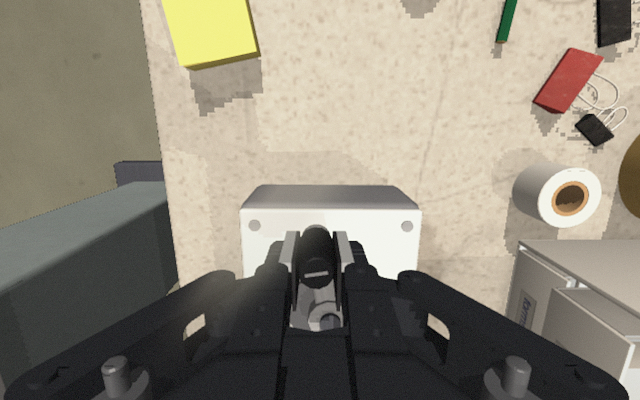

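The knob is held (opening 16.5 mm, 40 N). Next I'll tabulate the circle.

```bash
cat >> h.py <<'E'
def arc(phi0,dphi,r=50.0):
    a=np.radians(phi0-np.arange(1,9)*dphi/8); b=np.radians(phi0)
    for x in a: print([round(float(r*(np.sin(x)-np.sin(b))/10),2),round(float(r*(np.cos(x)-np.cos(b))/10),2),0],end=', ')
    print()
def ft(phi,ax=None):
    o=arm.observe(); p=np.radians(phi); F=o['ft_force']
    t=np.array([np.sin(p),-np.cos(p),0]); n=np.array([np.cos(p),np.sin(p),0])
    print('t',round(o['time'],2),'pos',o['position'].round(4),'Ft',(F@t).round(1),'Fr',(F@n).round(1),'Fz',F[2].round(1),'w',round(o['gripper_width'],4),'g',round(o['grasp_force'],1))
E
python3 - <<'E'
from h import *
arc(97.5,60)
ft(97.5)
E
```

```text
[0.04, 0.65, 0], [0.0, 1.31, 0], [-0.13, 1.95, 0], [-0.34, 2.57, 0], [-0.63, 3.15, 0], [-0.99, 3.7, 0], [-1.42, 4.19, 0], [-1.91, 4.62, 0], 
t 3.4 pos [0.4914 0.2514 0.2616] Ft 0.2 Fr 1.5 Fz 2.8 w 0.0167 g 40.0
```

>>> step_arm([
  {"fingers":1,"delta_pos":[0.04,0.65,0],"angular":[0,0,0]},
  {"fingers":1,"delta_pos":[0,1.3,0],"angular":[0,0,0]},
  {"fingers":1,"delta_pos":[-0.13,1.95,0],"angular":[0,0,0]},
  {"fingers":1,"delta_pos":[-0.34,2.57,0],"angular":[0,0,0]},
  {"fingers":1,"delta_pos":[-0.63,3.15,0],"angular":[0,0,0]},
  {"fingers":1,"delta_pos":[-0.99,3.7,0],"angular":[0,0,0]},
  {"fingers":1,"delta_pos":[-1.42,4.19,0],"angular":[0,0,0]},
  {"fingers":1,"delta_pos":[-1.91,4.62,0],"angular":[0,0,0]},
])

```text
time: 4.2
position: [0.5387, 0.2317, 0.2617]
tool_rot: [0.001, 0.709, 0.705, 0.001]
ft_force: [3.3, 3.5, 1.8]
gripper_width: 0.0166
grasp_force: 39.9
```

Run:
```python
from h import *
ft(37.5)
print(arm.observe()['ft_force'])
arc(37.5,60)
arc(37.5,90)
```

```text
t 4.2 pos [0.5387 0.2317 0.2617] Ft -0.8 Fr 4.8 Fz 1.8 w 0.0166 g 39.9
[3.31100961 3.54608854 1.79769205]
[-0.54, 0.36, 0], [-1.13, 0.65, 0], [-1.75, 0.86, 0], [-2.39, 0.99, 0], [-3.04, 1.03, 0], [-3.7, 0.99, 0], [-4.34, 0.86, 0], [-4.96, 0.65, 0], 
[-0.83, 0.52, 0], [-1.75, 0.86, 0], [-2.72, 1.02, 0], [-3.7, 0.99, 0], [-4.65, 0.77, 0], [-5.54, 0.36, 0], [-6.34, -0.21, 0], [-7.01, -0.92, 0],
```

>>> step_arm([
  {"fingers":1,"delta_pos":[-0.83,0.52,0],"angular":[0,0,0]},
  {"fingers":1,"delta_pos":[-1.75,0.86,0],"angular":[0,0,0]},
  {"fingers":1,"delta_pos":[-2.72,1.02,0],"angular":[0,0,0]},
  {"fingers":1,"delta_pos":[-3.7,0.99,0],"angular":[0,0,0]},
  {"fingers":1,"delta_pos":[-4.65,0.77,0],"angular":[0,0,0]},
  {"fingers":1,"delta_pos":[-5.54,0.36,0],"angular":[0,0,0]},
  {"fingers":1,"delta_pos":[-6.34,-0.21,0],"angular":[0,0,0]},
  {"fingers":1,"delta_pos":[-7.01,-0.92,0],"angular":[0,0,0]},
])

```text
time: 5.0
position: [0.5286, 0.1616, 0.2618]
tool_rot: [0.001, 0.709, 0.705, 0.002]
ft_force: [6.6, 7.8, 0.1]
gripper_width: 0.0163
grasp_force: 39.7
```

Run:
```python
from h import *
ft(-52.5)
arc(-52.5,90)
```

```text
t 5.0 pos [0.5286 0.1616 0.2618] Ft -10.0 Fr -2.2 Fz 0.1 w 0.0163 g 39.7
[-0.52, -0.83, 0], [-0.86, -1.75, 0], [-1.02, -2.72, 0], [-0.99, -3.7, 0], [-0.77, -4.65, 0], [-0.36, -5.54, 0], [0.21, -6.34, 0], [0.92, -7.01, 0],
```

>>> step_arm([
  {"fingers":1,"delta_pos":[-0.52,-0.83,0],"angular":[0,0,0]},
  {"fingers":1,"delta_pos":[-0.86,-1.75,0],"angular":[0,0,0]},
  {"fingers":1,"delta_pos":[-1.02,-2.72,0],"angular":[0,0,0]},
  {"fingers":1,"delta_pos":[-0.99,-3.7,0],"angular":[0,0,0]},
  {"fingers":1,"delta_pos":[-0.77,-4.65,0],"angular":[0,0,0]},
  {"fingers":1,"delta_pos":[-0.36,-5.54,0],"angular":[0,0,0]},
  {"fingers":1,"delta_pos":[0.21,-6.34,0],"angular":[0,0,0]},
  {"fingers":1,"delta_pos":[0.92,-7.01,0],"angular":[0,0,0]},
])

```text
time: 5.8
position: [0.4593, 0.1705, 0.2619]
tool_rot: [0.003, 0.709, 0.705, 0.002]
ft_force: [13.0, -0.3, -5.1]
gripper_width: 0.017
grasp_force: 39.5
```

Run:
```python
from h import *
ft(-142.5)
arc(-142.5,90)
```

```text
t 5.8 pos [0.4593 0.1705 0.2619] Ft -8.1 Fr -10.1 Fz -5.1 w 0.017 g 39.5
[0.83, -0.52, 0], [1.75, -0.86, 0], [2.72, -1.02, 0], [3.7, -0.99, 0], [4.65, -0.77, 0], [5.54, -0.36, 0], [6.34, 0.21, 0], [7.01, 0.92, 0],
```

>>> step_arm([
  {"fingers":1,"delta_pos":[0.86,-0.49,0],"angular":[0,0,0]},
  {"fingers":1,"delta_pos":[1.8,-0.8,0],"angular":[0,0,0]},
  {"fingers":1,"delta_pos":[2.8,-0.95,0],"angular":[0,0,0]},
  {"fingers":1,"delta_pos":[3.8,-0.9,0],"angular":[0,0,0]},
  {"fingers":1,"delta_pos":[4.75,-0.68,0],"angular":[0,0,0]},
  {"fingers":1,"delta_pos":[5.62,-0.28,0],"angular":[0,0,0]},
  {"fingers":1,"delta_pos":[6.42,0.3,0],"angular":[0,0,0]},
  {"fingers":1,"delta_pos":[7.09,1.0,0],"angular":[0,0,0]},
])

```text
time: 6.6
position: [0.4676, 0.241, 0.2613]
tool_rot: [-0.0, 0.709, 0.705, -0.004]
ft_force: [-6.5, -5.5, 11.6]
gripper_width: 0.0167
grasp_force: 41.3
```

Run:
```python
from h import *
ft(127.5)
arc(127.5,90)
```

```text
t 6.6 pos [0.4676 0.241  0.2613] Ft -8.5 Fr -0.4 Fz 11.6 w 0.0167 g 41.3
[0.52, 0.83, 0], [0.86, 1.75, 0], [1.02, 2.72, 0], [0.99, 3.7, 0], [0.77, 4.65, 0], [0.36, 5.54, 0], [-0.21, 6.34, 0], [-0.92, 7.01, 0],
```

>>> step_arm([
  {"fingers":1,"delta_pos":[0.52,0.83,0],"angular":[0,0,0]},
  {"fingers":1,"delta_pos":[0.86,1.75,0],"angular":[0,0,0]},
  {"fingers":1,"delta_pos":[1.02,2.72,0],"angular":[0,0,0]},
  {"fingers":1,"delta_pos":[0.99,3.7,0],"angular":[0,0,0]},
  {"fingers":1,"delta_pos":[0.77,4.65,0],"angular":[0,0,0]},
  {"fingers":1,"delta_pos":[0.36,5.54,0],"angular":[0,0,0]},
  {"fingers":1,"delta_pos":[-0.21,6.34,0],"angular":[0,0,0]},
  {"fingers":1,"delta_pos":[-0.92,7.01,0],"angular":[0,0,0]},
])

```text
time: 7.4
position: [0.5378, 0.2336, 0.2616]
tool_rot: [-0.002, 0.709, 0.705, 0.0]
ft_force: [-3.7, 9.5, 6.0]
gripper_width: 0.0165
grasp_force: 40.7
```

Run:
```python
from h import *
ft(37.5)
```

```text
t 7.4 pos [0.5378 0.2336 0.2616] Ft -9.8 Fr 2.8 Fz 6.0 w 0.0165 g 40.7
```

Drag is still heavy. I'll take the next 90°, to -52.5°.

>>> step_arm([
  {"fingers":1,"delta_pos":[-0.83,0.52,0],"angular":[0,0,0]},
  {"fingers":1,"delta_pos":[-1.75,0.86,0],"angular":[0,0,0]},
  {"fingers":1,"delta_pos":[-2.72,1.02,0],"angular":[0,0,0]},
  {"fingers":1,"delta_pos":[-3.7,0.99,0],"angular":[0,0,0]},
  {"fingers":1,"delta_pos":[-4.65,0.77,0],"angular":[0,0,0]},
  {"fingers":1,"delta_pos":[-5.54,0.36,0],"angular":[0,0,0]},
  {"fingers":1,"delta_pos":[-6.34,-0.21,0],"angular":[0,0,0]},
  {"fingers":1,"delta_pos":[-7.01,-0.92,0],"angular":[0,0,0]},
])

```text
time: 8.2
position: [0.5289, 0.1619, 0.2615]
tool_rot: [0.001, 0.709, 0.705, 0.001]
ft_force: [-0.1, 1.2, 3.6]
gripper_width: 0.0167
grasp_force: 40.6
```

Run:
```python
from h import *
ft(-52.5)
```

```text
t 8.2 pos [0.5289 0.1619 0.2615] Ft -0.6 Fr -1.0 Fz 3.6 w 0.0167 g 40.6
```

The drag dropped away (tangential force -0.6 N), so I stop winding here. I'll release, rise, and go behind the tab with the fingers shut.

>>> step_arm([
  {"fingers":-0.3,"delta_pos":[0,0,0],"angular":[0,0,0]},
  {"fingers":-0.3,"delta_pos":[0,0,0],"angular":[0,0,0]},
  {"fingers":-0.3,"delta_pos":[0,0,0],"angular":[0,0,0]},
  {"fingers":-0.3,"delta_pos":[0,0,-4],"angular":[0,0,0]},
  {"fingers":-0.3,"delta_pos":[0,0,-8],"angular":[0,0,0]},
  {"fingers":1,"delta_pos":[-4.8,-1.1,-8],"angular":[0,0,0]},
  {"fingers":1,"delta_pos":[-9.6,-2.2,-8],"angular":[0,0,0]},
  {"fingers":1,"delta_pos":[-14.3,-3.2,-8],"angular":[0,0,0]},
], force=40)

```text
time: 9.0
position: [0.4952, 0.0187, 0.3414]
tool_rot: [0.0, 0.708, 0.706, -0.0]
ft_force: [0.7, -0.8, -0.3]
gripper_width: 0.0124
grasp_force: 0.0
```

>>> step_arm([
  {"fingers":1,"delta_pos":[0,0,0],"angular":[0,0,0]},
  {"fingers":1,"delta_pos":[0,0,0],"angular":[0,0,0]},
  {"fingers":1,"delta_pos":[0,0,0],"angular":[0,0,0]},
  {"fingers":1,"delta_pos":[0,0,0],"angular":[0,0,0]},
  {"fingers":1,"delta_pos":[0,0,0],"angular":[0,0,0]},
  {"fingers":1,"delta_pos":[0,0,0],"angular":[0,0,0]},
  {"fingers":1,"delta_pos":[0,0,0],"angular":[0,0,0]},
  {"fingers":1,"delta_pos":[0,0,0],"angular":[0,0,0]},
])

```text
time: 9.8
position: [0.4958, 0.0201, 0.3413]
tool_rot: [-0.0, 0.709, 0.705, 0.0]
ft_force: [-0.4, -0.0, 0.3]
gripper_width: 0.0005
grasp_force: 0.0
```

Run:
```python
from h import *
to([.497,.017,.255])
f=arm.grab_frame("top"); cv2.imwrite("pics/t3.png",f[:,:,::-1])
c=arm.calibration("wrist"); f=arm.grab_frame("wrist")
for p in([.497,.052,.093],[.4985,.2012,.084]):print(proj(c,p))
w=cv2.resize(f[:,:,::-1],None,fx=1.25,fy=1.25); cv2.imwrite("pics/w3.png",w)
```

```text
t 9.8 pos [0.4958 0.0201 0.3413] J [-0.2   0.01  1.88  0.    1.25 -0.2 ] F [-0.4 -0.   0.3] w 0.0005 g 0.0
move [-0.3   0.12  8.63] [ 0.  -0.  -0.3]
[316.98036492 162.36385225]
[318.3870815  -73.86786475]
```

View pics/w3.png

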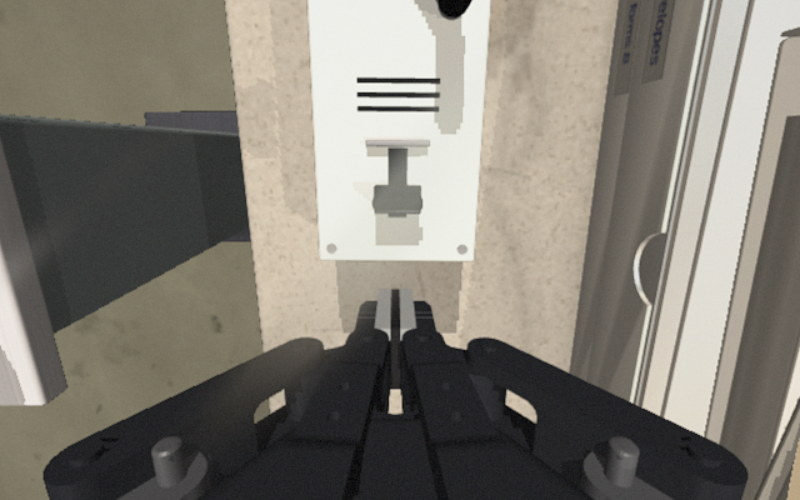

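The tab is at about (398,200), in line with the shut fingertips at (395,290). The way down behind it is clear, so I descend.

>>> step_arm([
  {"fingers":1,"delta_pos":[-0.2,0.1,3],"angular":[0,0,0]},
  {"fingers":1,"delta_pos":[-0.2,0.1,6],"angular":[0,0,0]},
  {"fingers":1,"delta_pos":[-0.2,0.1,8],"angular":[0,0,0]},
  {"fingers":1,"delta_pos":[-0.2,0.1,8.7],"angular":[0,0,0]},
  {"fingers":1,"delta_pos":[-0.2,0.1,8.7],"angular":[0,0,0]},
  {"fingers":1,"delta_pos":[0.1,0.1,8.7],"angular":[0,0,0]},
  {"fingers":1,"delta_pos":[0.4,0.1,8.7],"angular":[0,0,0]},
  {"fingers":1,"delta_pos":[0.7,0.1,8.7],"angular":[0,0,0]},
])

```text
time: 10.7
position: [0.4973, 0.0271, 0.2554]
tool_rot: [0.001, 0.709, 0.705, 0.001]
ft_force: [-0.1, 0.3, 0.2]
gripper_width: -0.0001
grasp_force: 0.0
```

Run:
```python
from h import *
to([.497,.037,.2545])
```

```text
t 10.7 pos [0.4973 0.0271 0.2554] J [-0.19  0.13  1.94  0.    1.06 -0.18] F [-0.1  0.3  0.2] w -0.0001 g 0.0
move [ 0.99 -0.04  0.09] [ 0.1  0.  -0.3]
```

>>> step_arm([
  {"fingers":1,"delta_pos":[0.2,0,0],"angular":[0,0,0]},
  {"fingers":1,"delta_pos":[0.4,0,0],"angular":[0,0,0]},
  {"fingers":1,"delta_pos":[0.6,0,0],"angular":[0,0,0]},
  {"fingers":1,"delta_pos":[0.8,0,0],"angular":[0,0,0]},
  {"fingers":1,"delta_pos":[1.0,0,0],"angular":[0,0,0]},
  {"fingers":1,"delta_pos":[1.15,0,0],"angular":[0,0,0]},
  {"fingers":1,"delta_pos":[1.3,0,0],"angular":[0,0,0]},
  {"fingers":1,"delta_pos":[1.4,0,0],"angular":[0,0,0]},
])

```text
time: 11.5
position: [0.4969, 0.0407, 0.2542]
tool_rot: [0.0, 0.709, 0.705, -0.0]
ft_force: [0.4, -2.2, -0.4]
gripper_width: -0.0
grasp_force: 1.0
```

>>> step_arm([
  {"fingers":1,"delta_pos":[0.07,0,0],"angular":[0,0,0]},
  {"fingers":1,"delta_pos":[0.14,0,0],"angular":[0,0,0]},
  {"fingers":1,"delta_pos":[0.2,0,0],"angular":[0,0,0]},
  {"fingers":1,"delta_pos":[0.25,0,0],"angular":[0,0,0]},
  {"fingers":1,"delta_pos":[0.3,0,0],"angular":[0,0,0]},
  {"fingers":1,"delta_pos":[0.35,0,0],"angular":[0,0,0]},
  {"fingers":1,"delta_pos":[0.4,0,0],"angular":[0,0,0]},
  {"fingers":1,"delta_pos":[0.4,0,0],"angular":[0,0,0]},
])

```text
time: 12.3
position: [0.4969, 0.0449, 0.2542]
tool_rot: [-0.0, 0.709, 0.705, 0.0]
ft_force: [0.3, -1.1, 0.2]
gripper_width: 0.0001
grasp_force: 0.8
```

>>> step_arm([
  {"fingers":1,"delta_pos":[0.06,0,0],"angular":[0,0,0]},
  {"fingers":1,"delta_pos":[0.12,0,0],"angular":[0,0,0]},
  {"fingers":1,"delta_pos":[0.18,0,0],"angular":[0,0,0]},
  {"fingers":1,"delta_pos":[0.24,0,0],"angular":[0,0,0]},
  {"fingers":1,"delta_pos":[0.3,0,0],"angular":[0,0,0]},
  {"fingers":1,"delta_pos":[0.35,0,0],"angular":[0,0,0]},
  {"fingers":1,"delta_pos":[0.4,0,0],"angular":[0,0,0]},
  {"fingers":1,"delta_pos":[0.4,0,0],"angular":[0,0,0]},
])

```text
time: 13.1
position: [0.497, 0.0489, 0.2543]
tool_rot: [-0.0, 0.709, 0.705, 0.0]
ft_force: [0.4, -0.9, -1.6]
gripper_width: -0.0001
grasp_force: 0.8
```

Run:
```python
from h import *
to([.497,.057,.2542])
c=arm.calibration("wrist"); f=arm.grab_frame("wrist")
for yc in(.052,.060,.064,.072):print(yc,proj(c,[.497,yc+.004,.093]))
cv2.imwrite("pics/w4.png",cv2.resize(f[120:270,220:420,::-1],None,fx=4,fy=4,interpolation=cv2.INTER_CUBIC))
```

```text
t 13.1 pos [0.497  0.0489 0.2543] J [-0.14  0.14  1.94  0.    1.06 -0.14] F [ 0.4 -0.9 -1.6] w -0.0001 g 0.8
move [ 0.81 -0.    0.01] [ 0.  -0.  -0.3]
0.052 [315.43726404 241.8310854 ]
0.06 [315.34470583 226.03409968]
0.064 [315.29737174 217.95555274]
0.072 [315.20051221 201.42445781]
```

View pics/w4.png

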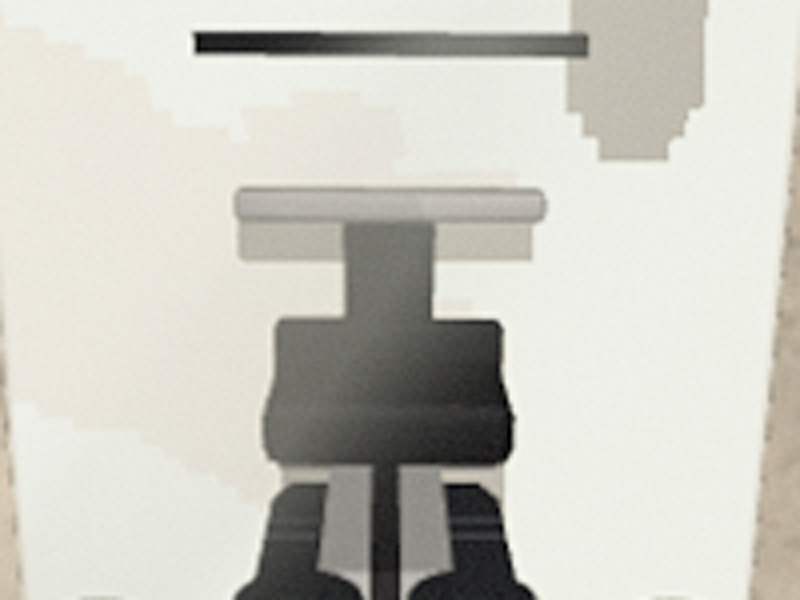

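The tab's front top edge, at about crop row 405, puts the tab near y 0.0625. That is about 10 to 11 mm of travel, past the 8 mm stop, and it still slides lightly, so I continue.

>>> step_arm([
  {"fingers":1,"delta_pos":[0.08,0,0],"angular":[0,0,0]},
  {"fingers":1,"delta_pos":[0.16,0,0],"angular":[0,0,0]},
  {"fingers":1,"delta_pos":[0.24,0,0],"angular":[0,0,0]},
  {"fingers":1,"delta_pos":[0.32,0,0],"angular":[0,0,0]},
  {"fingers":1,"delta_pos":[0.4,0,0],"angular":[0,0,0]},
  {"fingers":1,"delta_pos":[0.45,0,0],"angular":[0,0,0]},
  {"fingers":1,"delta_pos":[0.5,0,0],"angular":[0,0,0]},
  {"fingers":1,"delta_pos":[0.5,0,0],"angular":[0,0,0]},
])

```text
time: 13.95
position: [0.497, 0.0539, 0.2543]
tool_rot: [-0.0, 0.709, 0.705, 0.0]
ft_force: [1.0, -1.3, -0.8]
gripper_width: -0.0001
grasp_force: 0.8
```

>>> step_arm([
  {"fingers":1,"delta_pos":[0.02,0,0],"angular":[0,0,0]},
  {"fingers":1,"delta_pos":[0.05,0,0],"angular":[0,0,0]},
  {"fingers":1,"delta_pos":[0.07,0,0],"angular":[0,0,0]},
  {"fingers":1,"delta_pos":[0.1,0,0],"angular":[0,0,0]},
  {"fingers":1,"delta_pos":[0.12,0,0],"angular":[0,0,0]},
  {"fingers":1,"delta_pos":[0.15,0,0],"angular":[0,0,0]},
  {"fingers":1,"delta_pos":[0.15,0,0],"angular":[0,0,0]},
  {"fingers":1,"delta_pos":[0.15,0,0],"angular":[0,0,0]},
])

```text
time: 14.75
position: [0.497, 0.0554, 0.2543]
tool_rot: [-0.0, 0.709, 0.705, 0.0]
ft_force: [0.5, -1.6, -1.5]
gripper_width: 0.0
grasp_force: 0.9
```

>>> step_arm([
  {"fingers":1,"delta_pos":[0.02,0,0],"angular":[0,0,0]},
  {"fingers":1,"delta_pos":[0.04,0,0],"angular":[0,0,0]},
  {"fingers":1,"delta_pos":[0.06,0,0],"angular":[0,0,0]},
  {"fingers":1,"delta_pos":[0.08,0,0],"angular":[0,0,0]},
  {"fingers":1,"delta_pos":[0.1,0,0],"angular":[0,0,0]},
  {"fingers":1,"delta_pos":[0.1,0,0],"angular":[0,0,0]},
  {"fingers":1,"delta_pos":[0.1,0,0],"angular":[0,0,0]},
  {"fingers":1,"delta_pos":[0.1,0,0],"angular":[0,0,0]},
])

```text
time: 15.55
position: [0.497, 0.0563, 0.2543]
tool_rot: [-0.0, 0.709, 0.705, 0.0]
ft_force: [0.8, -0.9, -1.0]
gripper_width: -0.0001
grasp_force: 0.9
```

>>> step_arm([
  {"fingers":1,"delta_pos":[0.02,0,0],"angular":[0,0,0]},
  {"fingers":1,"delta_pos":[0.04,0,0],"angular":[0,0,0]},
  {"fingers":1,"delta_pos":[0.06,0,0],"angular":[0,0,0]},
  {"fingers":1,"delta_pos":[0.06,0,0],"angular":[0,0,0]},
  {"fingers":1,"delta_pos":[0.06,0,0],"angular":[0,0,0]},
  {"fingers":1,"delta_pos":[0.06,0,0],"angular":[0,0,0]},
  {"fingers":1,"delta_pos":[0.06,0,0],"angular":[0,0,0]},
  {"fingers":1,"delta_pos":[0.06,0,0],"angular":[0,0,0]},
])

```text
time: 16.35
position: [0.497, 0.057, 0.2543]
tool_rot: [0.0, 0.709, 0.705, 0.0]
ft_force: [1.5, -1.0, -0.3]
gripper_width: -0.0001
grasp_force: 0.9
```

>>> step_arm([
  {"fingers":1,"delta_pos":[0.02,0,0],"angular":[0,0,0]},
  {"fingers":1,"delta_pos":[0.04,0,0],"angular":[0,0,0]},
  {"fingers":1,"delta_pos":[0.06,0,0],"angular":[0,0,0]},
  {"fingers":1,"delta_pos":[0.06,0,0],"angular":[0,0,0]},
  {"fingers":1,"delta_pos":[0.06,0,0],"angular":[0,0,0]},
  {"fingers":1,"delta_pos":[0.06,0,0],"angular":[0,0,0]},
  {"fingers":1,"delta_pos":[0.06,0,0],"angular":[0,0,0]},
  {"fingers":1,"delta_pos":[0.06,0,0],"angular":[0,0,0]},
])

```text
time: 17.15
position: [0.497, 0.0575, 0.2543]
tool_rot: [-0.0, 0.709, 0.705, 0.0]
ft_force: [0.6, -1.9, -1.8]
gripper_width: -0.0
grasp_force: 0.9
```

Run:
```python
from h import *
to([.497,.057,.2542])
c=arm.calibration("wrist"); f=arm.grab_frame("wrist")
for yc in(.064,.068,.070,.072):print(yc,proj(c,[.497,yc+.004,.093]))
print(proj(c,[.497,.0625+.004,.093]))
cv2.imwrite("pics/w5.png",cv2.resize(f[120:270,220:420,::-1],None,fx=4,fy=4,interpolation=cv2.INTER_CUBIC))
```

```text
t 17.15 pos [0.497  0.0575 0.2543] J [-0.13  0.14  1.93  0.    1.06 -0.12] F [ 0.6 -1.9 -1.8] w -0.0 g 0.9
move [-0.05 -0.    0.01] [ 0.  -0.  -0.3]
0.064 [315.27859283 235.19282875]
0.068 [315.23078912 227.25476215]
0.07 [315.20661614 223.24070689]
0.072 [315.18225966 219.19618131]
[315.29633543 238.13908387]
```

View pics/w5.png

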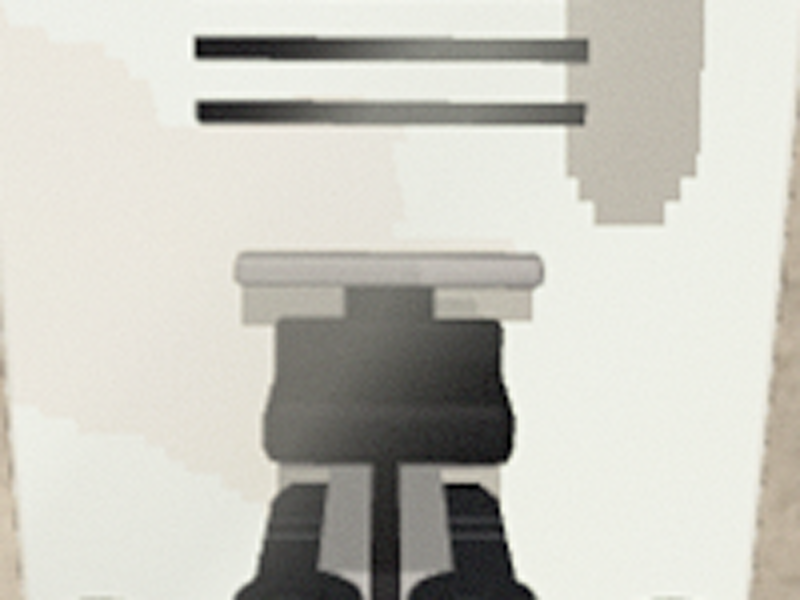

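The tab sits at about (388,360) in the crop with the fingers close behind it, and a gap to the end bar remains. I'll creep on until the force rises.

>>> step_arm([
  {"fingers":1,"delta_pos":[0.02,0,0],"angular":[0,0,0]},
  {"fingers":1,"delta_pos":[0.04,0,0],"angular":[0,0,0]},
  {"fingers":1,"delta_pos":[0.06,0,0],"angular":[0,0,0]},
  {"fingers":1,"delta_pos":[0.08,0,0],"angular":[0,0,0]},
  {"fingers":1,"delta_pos":[0.08,0,0],"angular":[0,0,0]},
  {"fingers":1,"delta_pos":[0.08,0,0],"angular":[0,0,0]},
  {"fingers":1,"delta_pos":[0.08,0,0],"angular":[0,0,0]},
  {"fingers":1,"delta_pos":[0.08,0,0],"angular":[0,0,0]},
])

```text
time: 18.0
position: [0.497, 0.0583, 0.2543]
tool_rot: [0.0, 0.709, 0.705, -0.0]
ft_force: [1.6, -3.2, -0.7]
gripper_width: 0.0001
grasp_force: 1.3
```

>>> step_arm([
  {"fingers":1,"delta_pos":[0.02,0,0],"angular":[0,0,0]},
  {"fingers":1,"delta_pos":[0.04,0,0],"angular":[0,0,0]},
  {"fingers":1,"delta_pos":[0.06,0,0],"angular":[0,0,0]},
  {"fingers":1,"delta_pos":[0.06,0,0],"angular":[0,0,0]},
  {"fingers":1,"delta_pos":[0.06,0,0],"angular":[0,0,0]},
  {"fingers":1,"delta_pos":[0.06,0,0],"angular":[0,0,0]},
  {"fingers":1,"delta_pos":[0.06,0,0],"angular":[0,0,0]},
  {"fingers":1,"delta_pos":[0.06,0,0],"angular":[0,0,0]},
])

```text
time: 18.8
position: [0.4971, 0.0585, 0.2543]
tool_rot: [0.0, 0.709, 0.705, -0.0]
ft_force: [0.8, -6.0, -1.1]
gripper_width: -0.0
grasp_force: 2.8
```

The force rose to 6 N and motion stopped, after at least 17.8 mm of travel since contact was first seen, so the tab is home. I back off and rise.

>>> step_arm([
  {"fingers":1,"delta_pos":[-0.3,0,0],"angular":[0,0,0]},
  {"fingers":1,"delta_pos":[-1.2,0,0],"angular":[0,0,0]},
  {"fingers":1,"delta_pos":[-2,0,0],"angular":[0,0,0]},
  {"fingers":1,"delta_pos":[-2,0,-3],"angular":[0,0,0]},
  {"fingers":1,"delta_pos":[-2,0,-7],"angular":[0,0,0]},
  {"fingers":1,"delta_pos":[-2,0,-10],"angular":[0,0,0]},
  {"fingers":1,"delta_pos":[-2,0,-10],"angular":[0,0,0]},
  {"fingers":1,"delta_pos":[-2,0,-10],"angular":[0,0,0]},
])

```text
time: 19.6
position: [0.4969, 0.0386, 0.3546]
tool_rot: [0.0, 0.709, 0.705, 0.0]
ft_force: [-0.5, 0.2, -0.7]
gripper_width: -0.0001
grasp_force: 0.0
```

Run:
```python
from h import *
to([.497,.057,.2542])
c=arm.calibration("wrist"); f=arm.grab_frame("wrist")
for yc in(.052,.064,.072):print(yc,proj(c,[.497,yc,.093]))
cv2.imwrite("pics/w6.png",f[:,:,::-1])
```

```text
t 19.6 pos [0.4969 0.0386 0.3546] J [-0.17  0.    1.86  0.    1.27 -0.16] F [-0.5  0.2 -0.7] w -0.0001 g 0.0
move [ 1.84 -0.02 10.04] [ 0.1 -0.  -0.3]
0.052 [315.21147574 183.14359623]
0.064 [315.11906063 168.23373108]
0.072 [315.05605377 158.06846788]
```

View pics/w6.png

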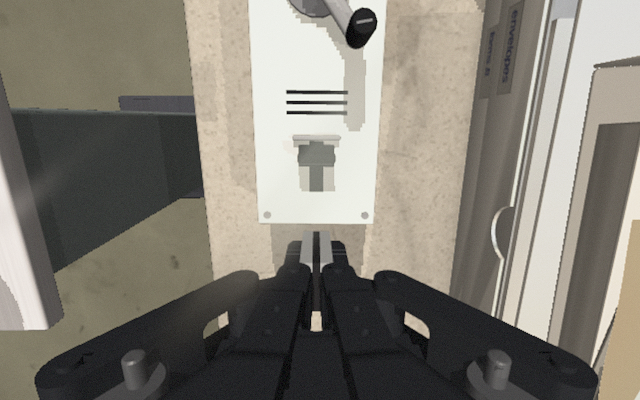

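The tab now stands at about (317,155), up against the end bar, where home projects to row 158 and open to row 183. The crank is where I left it and the gripper is clear.

```bash
python3 -c "
from cell import arm
print(arm.finish_job())"
```

```text
the job is handed in; nothing more can be done
None
```

I wound the ribbon until the heavy drag dropped away, at most a quarter turn past the drop, pushed the lock tab home gently (about 6 N measured at the stop), touched no bystander, and handed the job in clear at about 20 s; no verdict came back.

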